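Open the water filter's gate valve a true quarter turn and lock it

ROBOT

A 6-joint arm with a two-finger parallel gripper is mounted at the origin on a cart in front of the work surface, level with it; the furniture and walls round the work are solid. World frame = base frame: x ahead of the robot, y to its left, z up, the work surface at z = 0. Lengths are in m, angles in rad, forces in N, time in s.
With the tool pointing down it reaches from about 0.3 to 0.75 m from the base axis. Payload 8.5 kg.
Tool frame: the origin (TCP) lies at the very end of the fingers, on their centre line; the grasp point (between the pads) lies 19 mm behind it; z points along the fingers, y is the line along which they close (so a half turn about z gives the same grasp; the last joint's range is limited). The gripper opens to 88 mm and grips with 3 to 60 N. Pads are 18 mm wide; open, the fingers measure 123 mm over their backs; the gripper's body (75 mm by 187 mm) begins 45 mm behind the grasp point.
Start: joints at [0.886, 0.381, 1.297, -0, 1.464, -0.215], TCP at [0.249, 0.49, 0.239] pointing down, gripper open.
Joint ranges: [-3.11, 3.11], [-0.89, 2.33], [0.22, 2.48], [-1.42, 4.56], [0.17, 2.85], [-2.88, 2.88]. Speed limits (rad/s): [2.39, 2.39, 3.14, 3.14, 3.14, 3.14].

INTERFACE

Orientations are given as a rotation vector (axis times angle).
In Python, from rig import r gives the robot as it stands.
- The arm moves only by the tool send_rows, never from a script. Its argument "commands" is a list of rows, each an object of numbers: "jaw": the opening, from -1 (shut) to 1 (fully open); "x", "y", "z": the shift along the tool's x, y, z in mm; "twist": the turn about the tool's z in rad. In form: [{"jaw": .., "x": .., "y": .., "z": .., "twist": ..}, ...]. A call has 1 to 10 rows; each row is the pose to reach, as a shift and turn from the pose commanded when the call began, along the tool's axes at that moment; what a row does not reach only later rows make up. A row lasts 1/12 s, in which the tool goes at most 41.7 mm and 7.16 degrees, less where a joint would pass 70% of its speed; a pose out of reach is approached as far as the arm can. A call with a gripper value outside its range is refused whole. The fingers move at their own pace and stop on an object; "force" is the grip in N (left out, the last holds). Time passes only in rows, so rows that repeat a pose let the fingers close. It gives the time, the measured TCP pose, the force, the opening and the grip force at its end, in the units of the state.
- r.sense(): the state, without advancing time (a new reading comes with each control period).
- r.read_camera(name): name is "side" or "top" or "wrist"; returns a dict with "img" (384x512x3 uint8, red, green, blue), "fx", "fy", "cx", "cy" (pixels), "extrinsics" (4x4, takes a point from world to camera coordinates). Camera axes: x right, y up, looking along -z (the intrinsics and any distortion apply to the point x, -y, -z); pixel columns grow to the right and rows downward; lengths in m; the calibration is good to about 2 mm. The wrist camera is an equidistant fisheye: a pixel r from the principal point sees the ray r / f radians off the axis. A picture is of the moment at which its call begins. There is no depth.
- r.finish_job(): hands the job in; it is judged then, once.
The state is a dict: "clock": time; "joints": joint angles; "dq": joint speeds; "tau": joint torques, N m; "ee_pos": TCP position; "tcp_rot": TCP orientation; "ft_force": force on the tool from outside, world axes, zero at the start; "moment": the same for the moment, N m; "finger_gap": finger opening in m; "grip_force": force on a finger pad.
Only numpy, scipy, OpenCV 4.12 (cv2) and the standard library are available. Lean on these libraries where they do the work, as an engineer would, in place of code of your own. Each camera call takes 0.05 s, during which the arm holds its last target. There are 200 camera calls.

TASK

The gate valve on the worktop water filter is shut, and its handwheel has slack: turn the wheel anticlockwise (seen from above), feel where the slack ends and the wheel starts to drive the stem, and open it a quarter turn from there, not from where the wheel stood and no further. Then gently swing the valve's locking lever over, away from the robot, until it meets its stop, so that the setting is kept for a slow drip into the mug. Leave the mug and the jars standing where they are.

Things in the scene. Friction and masses are not known exactly. Their poses are not given: they have to be found in the camera images.
- filter_unit: Water filter fixed to the worktop: white base plate 130 x 416 mm, lying white cartridge at the left, brass gate valve with a dark handwheel in the middle, locking lever right of it, swan-neck spout at the right end. Nothing on it is over 145 mm high. Origin: valve axis, at worktop height; x across the plate away from the robot, y along it to the left, z up.
- wheel_grip (a point): Centre of the round handwheel (vertical axis), at mid-height of its rim, 120 mm above the worktop; turns with the wheel. Rim 56 mm across, 14 mm high, gripped across from above at any angle; below it a neck at most 24 mm wide down to 80 mm above the worktop. The 7 mm stem stands 12 mm out of its top. Anticlockwise opens. A 40 N grip holds without slip.
- stem_tip (a point): Tip of the valve stem, on the wheel's axis: 140.0 mm above the worktop when shut (start); rises 3 mm a driven turn, 0.75 mm in a true quarter turn. The wheel first runs through slack, different every time (0.2 to 1.5 rad, not visible), almost freely (0.03 N m), the stem still; then it drives the stem at about 0.6 N m (0.3 is still felt on stopping). Both stay where left.
- lever (a joint): Angle of the locking lever about its vertical pivot, in rad: 0 unlocked (stop on the robot's side), 1.0 locked (far stop); starts at 0 to 0.15. It stays where it is left; 2.5 to 10 N at the post moves it.
- lever_post (a point): Upright round post, 12 mm thick, at the lever's free end. Site 100 mm, post top 110 mm above the worktop; the level lever arm lies 74 to 84 mm above it. The post moves on a level arc of radius 50 mm: in filter_unit's frame from x -24, y -119 mm (unlocked) by 0, -125 to +24, -119 mm (locked).
- mug_center (a point): Centre of a loose stoneware mug, 81 mm across without its handle, 92 mm high, standing under the spout at the right end of the filter. To be left alone.
- honey_jar_center (a point): Centre of a loose honey jar, 70 mm across, 84 mm high, behind the filter. To be left alone.
- jam_jar_center (a point): Centre of a loose jam jar, 69 mm across, 99 mm high, behind the filter. To be left alone.

How it is judged:
By the outcome, as a careful person would: the job done as asked, in the order asked, and still so for the second after the job is handed in, with the robot touching nothing.
It also fails if it takes over 58 s, if anything falls off the work surface, if the arm or the gripper's body presses on something with over 40 N, if the wrist force passes 120 N, or if a joint passes its speed limit or range.

## Working session

There is one attempt and no reset: what is moved stays moved. The work goes in short steps, Python scripts to look and compute and a tool call to move; the robot and the scene stay as the last step left them, time stands still between calls to the robot, and variables do not carry over. Pictures are saved under pics/ and viewed, at most 10 in all, crops included, and the job is handed in when it is done.

Besides the shell and the picture viewer there is one more tool, called after "Request:" by a JSON object that holds its "name" and its "arguments". send_rows: Moves the arm, as the interface text tells. Its arguments: {"type":"object","properties":{"commands":{"type":"array"},"force":{"type":"number"}},"required":["commands"]}

```bash
mkdir -p pics; ls
python3 - <<'E'
from rig import r
import cv2,numpy as np
s=r.sense();print(s)
for n in("top","side"):
    c=r.read_camera(n);cv2.imwrite(f"pics/{n}0.png",cv2.resize(c["img"][:,:,::-1],(800,600),interpolation=cv2.INTER_CUBIC))
    print(n,c["fx"],c["fy"],c["cx"],c["cy"],c["extrinsics"].round(4).tolist(),[k for k in c])
E
```

```text
pics
{'clock': 0.0, 'joints': array([ 8.85692143e-01,  3.81181627e-01,  1.29825264e+00,  8.00953461e-06,
        1.46357318e+00, -2.15305905e-01]), 'dq': array([-0.00049349,  0.00053414, -0.0009793 ,  0.00084355, -0.00079764,
       -0.00010349]), 'tau': array([ 2.59100103e-03, -4.37939215e+01, -2.24556416e+01,  7.14784185e-02,
        3.52479774e-02, -1.73123217e-04]), 'ee_pos': array([0.24881401, 0.49019374, 0.23814822]), 'tcp_rot': array([-7.31045868e-01, -3.05471103e+00,  1.99507292e-03]), 'ft_force': array([-0.67610474, -0.22216384,  0.16030311]), 'moment': array([ 0.00841706,  0.01943158, -0.00479276]), 'grip_force': 0.0, 'finger_gap': 0.08803351962361278}
top 402.85975673275004 402.85975673275004 260.7312645108751 196.02700332009286 [[0.426, -0.9047, 0.0091, -0.2608], [0.8576, 0.407, 0.3144, -0.5825], [-0.2882, -0.1262, 0.9492, -0.9783], [0.0, 0.0, 0.0, 1.0]] ['img', 'fx', 'fy', 'cx', 'cy', 'extrinsics']
side 452.43654771905216 452.43654771905216 252.76567269219424 187.83992222457397 [[-0.9999, 0.0162, 0.0021, 0.6285], [-0.0069, -0.5344, 0.8452, -0.0761], [0.0148, 0.8451, 0.5345, -1.3003], [0.0, 0.0, 0.0, 1.0]] ['img', 'fx', 'fy', 'cx', 'cy', 'extrinsics']
```

View pics/top0.png

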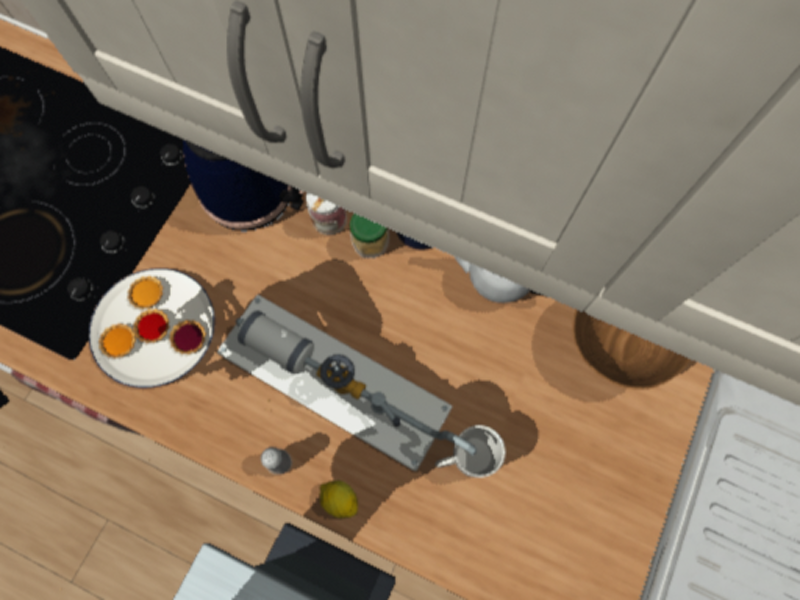

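View pics/side0.png

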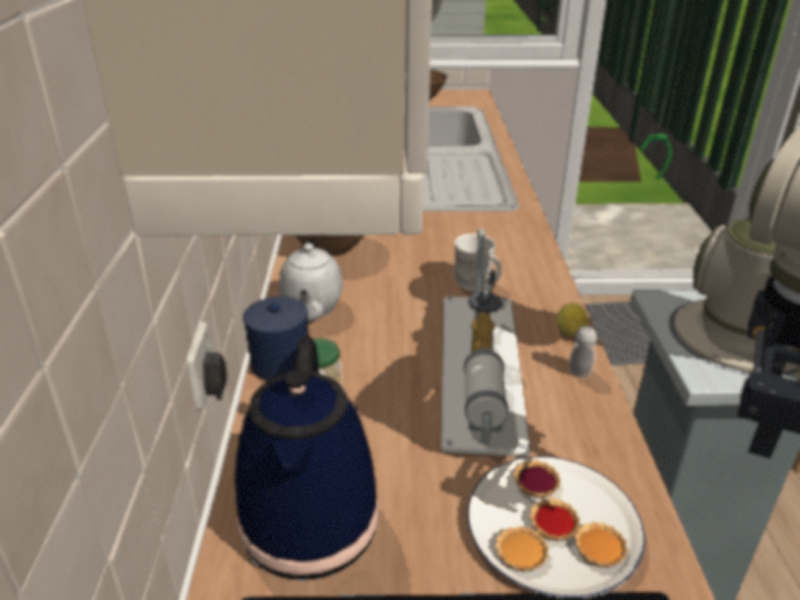

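The top view shows the plate corners at about (258,297), (450,408), (415,470) and (220,350), the wheel at (337,371), the lever post near (397,420) and the mug at (480,450). The side view shows the wheel near (486,300).

```bash
cat > h.py <<'E'
from rig import r
import cv2,numpy as np
def ray(c,u,v,z):
    """pixel (native) of a pinhole camera -> world point at height z"""
    E=c["extrinsics"];R=E[:3,:3];o=-R.T@E[:3,3]
    d=R.T@np.array([(u-c["cx"])/c["fx"],-(v-c["cy"])/c["fy"],-1])
    return o+d*(z-o[2])/d[2]
def proj(c,p):
    E=c["extrinsics"];q=E[:3,:3]@np.array(p)+E[:3,3]
    return np.array([c["cx"]+c["fx"]*q[0]/-q[2],c["cy"]+c["fy"]*-q[1]/-q[2]])
def projw(c,p):
    E=c["extrinsics"];q=E[:3,:3]@np.array(p)+E[:3,3];x,y,z=q[0],-q[1],-q[2]
    n=np.hypot(x,y);t=np.arctan2(n,z)
    return np.array([c["cx"]+c["fx"]*t*x/n,c["cy"]+c["fy"]*t*y/n])
E
python3 - <<'E'
from h import *
c=r.read_camera("top");k=1/1.5625
for n,u,v,z in [("FL",258,297,.01),("FR",450,408,.01),("NR",415,470,.01),("NL",220,350,.01),("wheel",337,371,.125),("post",397,420,.11),("postbase",378,402,.09),("mug",480,450,.092),("jarG",368,238,.09)]:
    print(n,ray(c,u*k,v*k,z).round(3))
i=c["img"][180:320,130:340][:,:,::-1];cv2.imwrite("pics/t1.png",cv2.resize(i,None,fx=3.8,fy=3.8,interpolation=cv2.INTER_CUBIC))
E
```

```text
FL [0.562 0.282 0.01 ]
FR [ 0.526 -0.123  0.01 ]
NR [ 0.404 -0.112  0.01 ]
NL [0.444 0.294 0.01 ]
wheel [0.482 0.064 0.125]
post [ 0.455 -0.055  0.11 ]
postbase [ 0.47  -0.013  0.09 ]
mug [ 0.471 -0.194  0.092]
jarG [0.725 0.132 0.09 ]
```

View pics/t1.png

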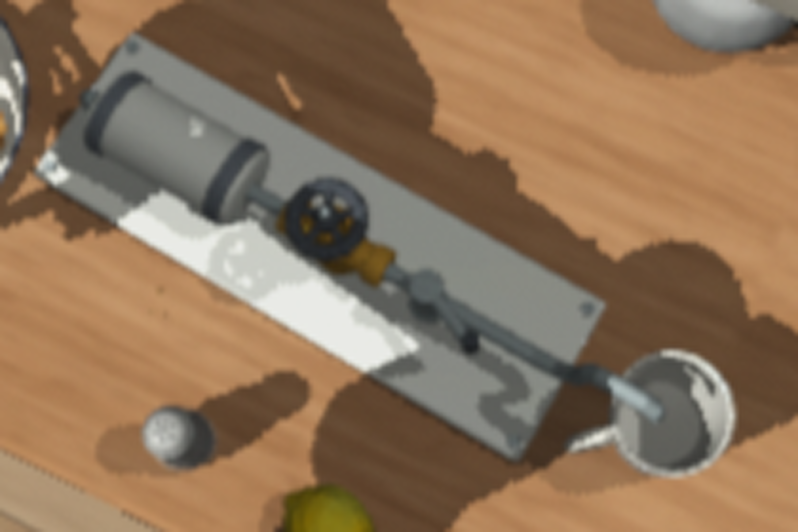

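Run:
```python
from h import *
t=r.read_camera("top");s=r.read_camera("side");k=1/1.5625
for z in (.3,.4,.5,.6): print(z,"topedge",[ray(t,u*k,v*k,z)[:2].round(3) for u,v in((100,98),(370,205),(590,312))],"side corner",ray(s,425*k,235*k,z)[:2].round(3),ray(s,125*k,233*k,z)[:2].round(3))
```

```text
0.3 topedge [array([0.677, 0.551]), array([0.692, 0.1  ]), array([ 0.675, -0.242])] side corner [0.59  0.172] [1.01 0.16]
0.4 topedge [array([0.635, 0.468]), array([0.647, 0.073]), array([ 0.633, -0.228])] side corner [0.602 0.363] [0.931 0.354]
0.5 topedge [array([0.592, 0.386]), array([0.603, 0.045]), array([ 0.59 , -0.213])] side corner [0.615 0.554] [0.851 0.548]
0.6 topedge [array([0.549, 0.303]), array([0.558, 0.018]), array([ 0.547, -0.198])] side corner [0.627 0.746] [0.772 0.742]
```

Request:
{"name": "send_rows", "arguments": {"commands": [{"jaw":1,"x":-400,"y":-274,"z":0,"twist":1.2},{"jaw":1,"x":-400,"y":-274,"z":0,"twist":1.2},{"jaw":1,"x":-400,"y":-274,"z":0,"twist":1.2},{"jaw":1,"x":-400,"y":-274,"z":0,"twist":1.2},{"jaw":1,"x":-400,"y":-274,"z":0,"twist":1.2},{"jaw":1,"x":-400,"y":-274,"z":0,"twist":1.2},{"jaw":1,"x":-400,"y":-274,"z":0,"twist":1.2},{"jaw":1,"x":-400,"y":-274,"z":0,"twist":1.2},{"jaw":1,"x":-400,"y":-274,"z":0,"twist":1.2},{"jaw":1,"x":-400,"y":-274,"z":0,"twist":1.2}]}}

```text
clock: 1.08
ee_pos: [0.4494, 0.1228, 0.2389]
tcp_rot: [2.335, 2.101, 0.0]
ft_force: [1.3, 0.5, 0.5]
finger_gap: 0.088
grip_force: 0.0
```

Request:
{"name": "send_rows", "arguments": {"commands": [{"x":-55,"y":38.5,"z":0,"twist":1.4},{"x":-55,"y":38.5,"z":0,"twist":1.4},{"x":-55,"y":38.5,"z":0,"twist":1.4},{"x":-55,"y":38.5,"z":0,"twist":1.4},{"x":-55,"y":38.5,"z":0,"twist":1.4},{"x":-55,"y":38.5,"z":0,"twist":1.4},{"x":-55,"y":38.5,"z":0,"twist":1.4},{"x":-55,"y":38.5,"z":0,"twist":1.4},{"x":-55,"y":38.5,"z":0,"twist":1.4},{"x":-55,"y":38.5,"z":0,"twist":1.4}]}}

```text
validation failed for argument at $.co...
```

Request:
{"name": "send_rows", "arguments": {"commands": [{"x":0,"y":0,"z":0,"twist":0.2},{"x":0,"y":0,"z":0,"twist":0.2},{"x":0,"y":0,"z":0,"twist":0.2},{"x":0,"y":0,"z":0,"twist":0.2}]}}

```text
validation failed for argument at $.co...
```

Run:
```python
from h import *
c=r.read_camera("wrist");s=r.sense();print(s["joints"].round(3),s["ee_pos"],s["tcp_rot"],s["moment"])
cv2.imwrite("pics/w1.png",cv2.resize(c["img"][:,:,::-1],(800,600),interpolation=cv2.INTER_CUBIC))
print(c["fx"],c["cx"],c["cy"],"wheel pred",projw(c,[.482,.064,.127])*1.5625,"tcp",projw(c,s["ee_pos"])*1.5625,"post",projw(c,[.455,-.055,.11])*1.5625)
```

```text
[ 1.000e-03  2.360e-01  1.513e+00 -3.000e-03  1.391e+00  1.150e-01] [0.45294807 0.11745116 0.23864296] [ 2.34124430e+00  2.09026316e+00 -6.12993948e-04] [-0.18454009 -0.10387547  0.02370802]
297.3186396354542 254.48211085499207 189.33014807465236 wheel pred [461.0064858  378.06215792] tcp [410.69130366 384.50277958] post [429.80262846 509.84803376]
```

View pics/w1.png

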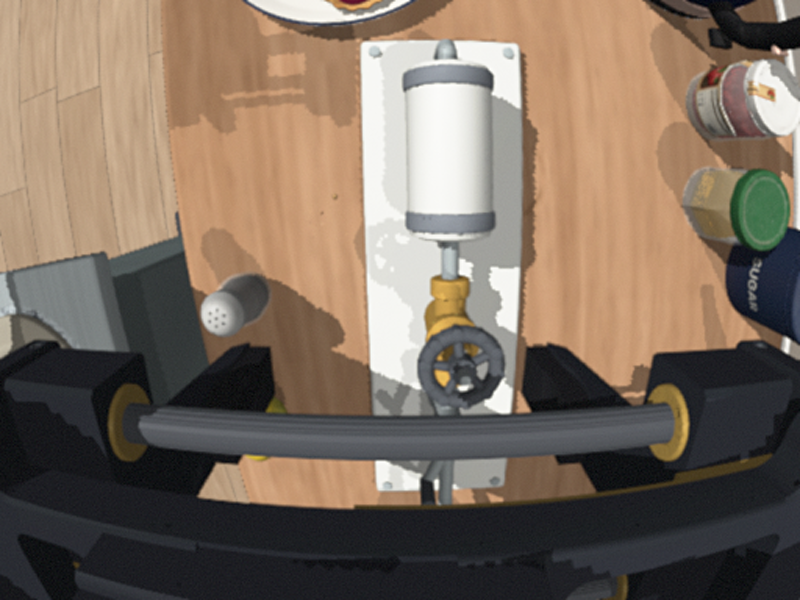

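The wrist view shows the wheel rim centre at about (461,366), roughly 12 px from prediction. Each row seems to need the jaw field, so I'll resend with it.

Request:
{"name": "send_rows", "arguments": {"commands": [{"jaw":1,"x":-55,"y":38.5,"z":0,"twist":1.2},{"jaw":1,"x":-55,"y":38.5,"z":0,"twist":1.2},{"jaw":1,"x":-55,"y":38.5,"z":0,"twist":1.2},{"jaw":1,"x":-55,"y":38.5,"z":0,"twist":1.2},{"jaw":1,"x":-55,"y":38.5,"z":0,"twist":1.2},{"jaw":1,"x":-55,"y":38.5,"z":0,"twist":1.2},{"jaw":1,"x":-55,"y":38.5,"z":0,"twist":1.2},{"jaw":1,"x":-55,"y":38.5,"z":0,"twist":1.2},{"jaw":1,"x":-55,"y":38.5,"z":0,"twist":1.2},{"jaw":1,"x":-55,"y":38.5,"z":0,"twist":1.2}]}}

```text
clock: 1.97
ee_pos: [0.4817, 0.0663, 0.2387]
tcp_rot: [3.114, 0.416, -0.0]
ft_force: [0.1, 0.1, -0.6]
finger_gap: 0.0879
grip_force: 0.0
```

Request:
{"name": "send_rows", "arguments": {"commands": [{"jaw":1,"x":0,"y":0,"z":0,"twist":0.3},{"jaw":1,"x":0,"y":0,"z":0,"twist":0.3},{"jaw":1,"x":0,"y":0,"z":0,"twist":0.3},{"jaw":1,"x":0,"y":0,"z":0,"twist":0.3},{"jaw":1,"x":0,"y":0,"z":0,"twist":0.3},{"jaw":1,"x":0,"y":0,"z":0,"twist":0.3}]}}

```text
clock: 2.47
ee_pos: [0.4817, 0.0663, 0.2387]
tcp_rot: [-3.141, 0.041, 0.0]
ft_force: [-0.1, 0.0, -0.2]
finger_gap: 0.088
grip_force: 0.0
```

Run:
```python
from h import *
c=r.read_camera("wrist");s=r.sense();print(s["clock"],s["joints"].round(3),s["ee_pos"],s["tcp_rot"],s["moment"])
cv2.imwrite("pics/w2.png",cv2.resize(c["img"][:,:,::-1],(800,600),interpolation=cv2.INTER_CUBIC))
print("wheel pred",projw(c,[.482,.064,.127])*1.5625,"stem",projw(c,[.482,.064,.14])*1.5625,"tcp",projw(c,s["ee_pos"])*1.5625,"post",projw(c,[.455,-.055,.11])*1.5625)
```

```text
2.5167 [-0.107  0.269  1.466 -0.     1.406  1.49 ] [0.48173715 0.06631937 0.23873576] [ 3.14130635e+00 -4.19009450e-02 -1.03404632e-04] [0.00506858 0.12939886 0.0566255 ]
wheel pred [401.85715852 289.803332  ] stem [402.07730696 295.62932356] tcp [398.0864805  370.36525306] post [583.38952531 319.09407591]
```

View pics/w2.png

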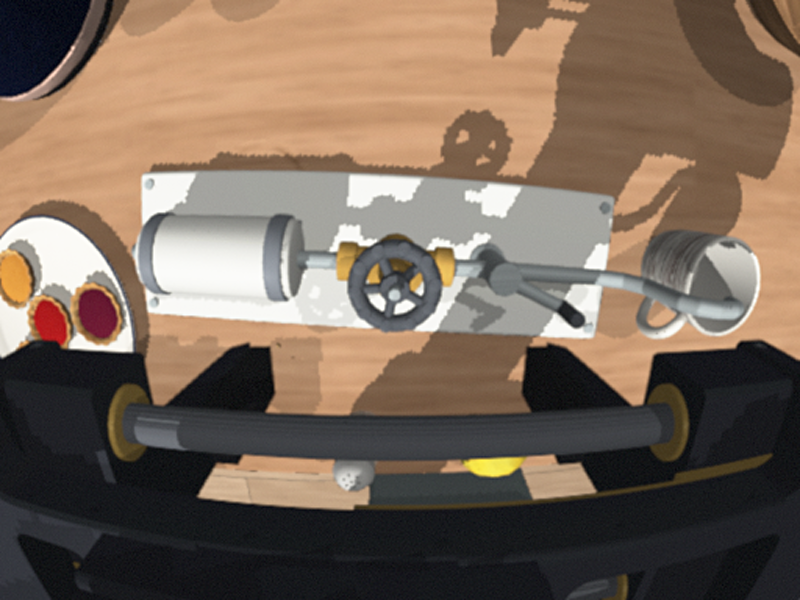

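The wheel centre is at (395,285) and the stem tip at (395,295), so the wheel sits about 4 mm further to the left (+y) than predicted. The post tip is at (575,318). I'll go down around the wheel next.

Request:
{"name": "send_rows", "arguments": {"commands": [{"jaw":1,"x":1.3,"y":-1.2,"z":25,"twist":0},{"jaw":1,"x":1.3,"y":-1.2,"z":50,"twist":0},{"jaw":1,"x":1.3,"y":-1.2,"z":75,"twist":0},{"jaw":1,"x":1.3,"y":-1.2,"z":95,"twist":0},{"jaw":1,"x":1.3,"y":-1.2,"z":110,"twist":0},{"jaw":1,"x":1.3,"y":-1.2,"z":122,"twist":0},{"jaw":1,"x":1.3,"y":-1.2,"z":131,"twist":0},{"jaw":1,"x":1.3,"y":-1.2,"z":137,"twist":0},{"jaw":1,"x":1.3,"y":-1.2,"z":137,"twist":0},{"jaw":1,"x":1.3,"y":-1.2,"z":137,"twist":0}]}}

```text
clock: 3.35
ee_pos: [0.4833, 0.0675, 0.102]
tcp_rot: [3.141, -0.044, 0.001]
ft_force: [0.2, 0.3, 0.1]
finger_gap: 0.088
grip_force: 0.0
```

Request:
{"name": "send_rows", "arguments": {"commands": [{"jaw":-0.2,"x":0,"y":0,"z":0,"twist":0},{"jaw":-0.2,"x":0,"y":0,"z":0,"twist":0},{"jaw":-0.2,"x":0,"y":0,"z":0,"twist":0},{"jaw":-0.2,"x":0,"y":0,"z":0,"twist":0},{"jaw":-0.2,"x":0,"y":0,"z":0,"twist":0},{"jaw":-0.2,"x":0,"y":0,"z":0,"twist":0},{"jaw":-0.2,"x":0,"y":0,"z":0,"twist":0},{"jaw":-0.2,"x":0,"y":0,"z":0,"twist":0}], "force": 5}}

```text
clock: 4.02
ee_pos: [0.4832, 0.0682, 0.1019]
tcp_rot: [-3.14, 0.045, -0.001]
ft_force: [-0.5, 4.8, 1.6]
finger_gap: 0.056
grip_force: 5.0
```

```bash
cat > st.py <<'E'
from h import *
s=r.sense();w=s["tcp_rot"];psi=2*np.arctan2(w[1],w[0])-np.pi/2;psi=(psi+2*np.pi)%(2*np.pi)-2*np.pi if 0 else psi
print("t",s["clock"],"ee",(s["ee_pos"]*1000).round(1),"psi",np.round(s["joints"][0]-s["joints"][5],4),"F",s["ft_force"].round(2),"M",s["moment"].round(3),"q6",s["joints"][5].round(4),"tau6",s["tau"][5].round(3),"gap",round(s["finger_gap"],4),"grip",round(s["grip_force"],1))
E
python3 st.py
```

```text
t 4.0167 ee [483.2  68.2 101.9] psi -1.5983 F [-0.49  4.85  1.58] M [ 0.889  0.122 -0.033] q6 1.4945 tau6 -0.024 gap 0.056 grip 5.0
```

Request:
{"name": "send_rows", "arguments": {"commands": [{"jaw":-0.2,"x":0,"y":-0.8,"z":0,"twist":0},{"jaw":-0.2,"x":0,"y":-0.8,"z":0,"twist":0},{"jaw":-0.2,"x":0,"y":-0.8,"z":0,"twist":0},{"jaw":-0.2,"x":0,"y":-0.8,"z":0,"twist":0}], "force": 40}}

```text
clock: 4.35
ee_pos: [0.4832, 0.0683, 0.1019]
tcp_rot: [-3.141, 0.044, -0.0]
ft_force: [-0.8, 1.4, 2.9]
finger_gap: 0.0545
grip_force: 40.0
```

```bash
python3 st.py
```

```text
t 4.35 ee [483.2  68.3 101.9] psi -1.599 F [-0.78  1.41  2.88] M [0.257 0.252 0.001] q6 1.4961 tau6 -0.005 gap 0.0545 grip 40.0
```

Request:
{"name": "send_rows", "arguments": {"commands": [{"jaw":-0.2,"x":0,"y":0,"z":0,"twist":-0.05},{"jaw":-0.2,"x":0,"y":0,"z":0,"twist":-0.1},{"jaw":-0.2,"x":0,"y":0,"z":0,"twist":-0.1},{"jaw":-0.2,"x":0,"y":0,"z":0,"twist":-0.1}]}}

```text
clock: 4.68
ee_pos: [0.4832, 0.0683, 0.1019]
tcp_rot: [-3.14, -0.111, -0.001]
ft_force: [-0.3, 2.2, 3.8]
finger_gap: 0.0545
grip_force: 40.0
```

```bash
python3 st.py
```

```text
t 4.6833 ee [483.2  68.3 101.9] psi -1.5004 F [-0.3   2.21  3.85] M [0.203 0.261 0.011] q6 1.3975 tau6 -0.144 gap 0.0545 grip 40.0
```

Still in the slack (M_z about 0.01). I'll step on in 0.05 rad increments and read the moment after each one.

Request:
{"name": "send_rows", "arguments": {"commands": [{"jaw":-0.2,"x":0,"y":0,"z":0,"twist":-0.05},{"jaw":-0.2,"x":0,"y":0,"z":0,"twist":-0.05}]}}

```text
clock: 4.85
ee_pos: [0.4832, 0.0682, 0.1019]
tcp_rot: [-3.136, -0.192, -0.0]
ft_force: [-1.5, 2.2, 4.4]
finger_gap: 0.0545
grip_force: 40.0
```

```bash
python3 st.py
```

```text
t 4.85 ee [483.2  68.2 101.9] psi -1.4487 F [-1.46  2.24  4.45] M [0.237 0.24  0.022] q6 1.3458 tau6 -0.543 gap 0.0545 grip 40.0
```

Request:
{"name": "send_rows", "arguments": {"commands": [{"jaw":-0.2,"x":0,"y":0,"z":0,"twist":-0.05},{"jaw":-0.2,"x":0,"y":0,"z":0,"twist":-0.05}]}}

```text
clock: 5.02
ee_pos: [0.4832, 0.0683, 0.1019]
tcp_rot: [-3.13, -0.269, -0.001]
ft_force: [-0.4, 1.8, 4.0]
finger_gap: 0.0543
grip_force: 40.0
```

```bash
python3 st.py
```

```text
t 5.0167 ee [483.2  68.3 101.9] psi -1.3993 F [-0.44  1.8   4.03] M [0.283 0.284 0.051] q6 1.2965 tau6 -0.555 gap 0.0543 grip 40.0
```

Request:
{"name": "send_rows", "arguments": {"commands": [{"jaw":-0.2,"x":0,"y":0,"z":0,"twist":-0.05},{"jaw":-0.2,"x":0,"y":0,"z":0,"twist":-0.05}]}}

```text
clock: 5.18
ee_pos: [0.4832, 0.0683, 0.1019]
tcp_rot: [-3.122, -0.346, -0.0]
ft_force: [-0.7, 2.1, 4.6]
finger_gap: 0.0546
grip_force: 40.0
```

```bash
python3 st.py
```

```text
t 5.1833 ee [483.2  68.3 101.9] psi -1.3498 F [-0.69  2.11  4.63] M [0.225 0.208 0.036] q6 1.247 tau6 -0.556 gap 0.0546 grip 40.0
```

Request:
{"name": "send_rows", "arguments": {"commands": [{"jaw":-0.2,"x":0,"y":0,"z":0,"twist":-0.05},{"jaw":-0.2,"x":0,"y":0,"z":0,"twist":-0.05}]}}

```text
clock: 5.35
ee_pos: [0.4832, 0.0683, 0.1019]
tcp_rot: [3.113, 0.424, 0.0]
ft_force: [-0.5, 1.1, 5.3]
finger_gap: 0.0544
grip_force: 40.0
```

```bash
python3 st.py
```

```text
t 5.35 ee [483.2  68.3 101.9] psi -1.3003 F [-0.49  1.13  5.28] M [0.32  0.188 0.022] q6 1.1974 tau6 -0.556 gap 0.0544 grip 40.0
```

Request:
{"name": "send_rows", "arguments": {"commands": [{"jaw":-0.2,"x":0,"y":0,"z":0,"twist":-0.05},{"jaw":-0.2,"x":0,"y":0,"z":0,"twist":-0.05}]}}

```text
clock: 5.52
ee_pos: [0.4832, 0.0682, 0.1019]
tcp_rot: [3.101, 0.501, 0.0]
ft_force: [-1.3, 1.3, 4.9]
finger_gap: 0.0543
grip_force: 40.0
```

```bash
python3 st.py
```

```text
t 5.5167 ee [483.2  68.2 101.9] psi -1.2504 F [-1.29  1.28  4.88] M [0.318 0.239 0.038] q6 1.1476 tau6 -0.525 gap 0.0543 grip 40.0
```

Request:
{"name": "send_rows", "arguments": {"commands": [{"jaw":-0.2,"x":0,"y":0,"z":0,"twist":-0.05},{"jaw":-0.2,"x":0,"y":0,"z":0,"twist":-0.05}]}}

```text
clock: 5.68
ee_pos: [0.4832, 0.0683, 0.1019]
tcp_rot: [3.088, 0.579, 0.0]
ft_force: [-0.2, 1.9, 5.9]
finger_gap: 0.0544
grip_force: 40.0
```

```bash
python3 st.py
```

```text
t 5.6833 ee [483.2  68.3 101.9] psi -1.2004 F [-0.24  1.93  5.91] M [0.272 0.221 0.038] q6 1.0975 tau6 -0.524 gap 0.0544 grip 40.0
```

Request:
{"name": "send_rows", "arguments": {"commands": [{"jaw":-0.2,"x":0,"y":0,"z":0,"twist":-0.05},{"jaw":-0.2,"x":0,"y":0,"z":0,"twist":-0.05}]}}

```text
clock: 5.85
ee_pos: [0.4832, 0.0682, 0.1019]
tcp_rot: [3.072, 0.655, 0.0]
ft_force: [-0.9, 1.8, 4.5]
finger_gap: 0.0545
grip_force: 40.0
```

```bash
python3 st.py
```

```text
t 5.85 ee [483.2  68.2 101.9] psi -1.1504 F [-0.88  1.83  4.48] M [0.228 0.212 0.104] q6 1.0475 tau6 -0.524 gap 0.0545 grip 40.0
```

Request:
{"name": "send_rows", "arguments": {"commands": [{"jaw":-0.2,"x":0,"y":0,"z":0,"twist":-0.05},{"jaw":-0.2,"x":0,"y":0,"z":0,"twist":-0.05}]}}

```text
clock: 6.02
ee_pos: [0.4832, 0.0682, 0.1019]
tcp_rot: [3.055, 0.732, 0.0]
ft_force: [-1.0, 2.2, 5.0]
finger_gap: 0.0545
grip_force: 40.0
```

```bash
python3 st.py
```

```text
t 6.0167 ee [483.2  68.2 101.9] psi -1.1004 F [-0.99  2.24  4.97] M [0.292 0.31  0.017] q6 0.9976 tau6 -0.524 gap 0.0545 grip 40.0
```

Request:
{"name": "send_rows", "arguments": {"commands": [{"jaw":-0.2,"x":0,"y":0,"z":0,"twist":-0.05},{"jaw":-0.2,"x":0,"y":0,"z":0,"twist":-0.05}]}}

```text
clock: 6.18
ee_pos: [0.4832, 0.0682, 0.1019]
tcp_rot: [3.036, 0.808, 0.0]
ft_force: [-0.8, 1.5, 4.3]
finger_gap: 0.0546
grip_force: 40.0
```

```bash
python3 st.py
```

```text
t 6.1833 ee [483.2  68.2 101.9] psi -1.0504 F [-0.84  1.51  4.33] M [0.247 0.23  0.068] q6 0.9476 tau6 -0.524 gap 0.0546 grip 40.0
```

Request:
{"name": "send_rows", "arguments": {"commands": [{"jaw":-0.2,"x":0,"y":0,"z":0,"twist":-0.05},{"jaw":-0.2,"x":0,"y":0,"z":0,"twist":-0.05}]}}

```text
clock: 6.35
ee_pos: [0.4832, 0.0682, 0.1019]
tcp_rot: [3.015, 0.884, 0.0]
ft_force: [-0.6, 1.8, 4.5]
finger_gap: 0.0543
grip_force: 40.0
```

```bash
python3 st.py
```

```text
t 6.35 ee [483.2  68.2 101.9] psi -1.0004 F [-0.65  1.8   4.55] M [0.287 0.209 0.1  ] q6 0.8975 tau6 -0.524 gap 0.0543 grip 40.0
```

Request:
{"name": "send_rows", "arguments": {"commands": [{"jaw":-0.2,"x":0,"y":0,"z":0,"twist":-0.05},{"jaw":-0.2,"x":0,"y":0,"z":0,"twist":-0.05}]}}

```text
clock: 6.52
ee_pos: [0.4832, 0.0682, 0.1018]
tcp_rot: [2.992, 0.959, 0.0]
ft_force: [-1.3, 1.0, 5.0]
finger_gap: 0.0547
grip_force: 40.0
```

```bash
python3 st.py
```

```text
t 6.5167 ee [483.2  68.2 101.8] psi -0.9504 F [-1.32  1.01  4.98] M [0.231 0.267 0.07 ] q6 0.8475 tau6 -0.524 gap 0.0547 grip 40.0
```

Request:
{"name": "send_rows", "arguments": {"commands": [{"jaw":-0.2,"x":0,"y":0,"z":0,"twist":-0.05},{"jaw":-0.2,"x":0,"y":0,"z":0,"twist":-0.05}]}}

```text
clock: 6.68
ee_pos: [0.4832, 0.0682, 0.1019]
tcp_rot: [2.967, 1.033, 0.0]
ft_force: [-0.1, 2.4, 4.5]
finger_gap: 0.0543
grip_force: 40.0
```

```bash
python3 st.py
```

```text
t 6.6833 ee [483.2  68.2 101.9] psi -0.9004 F [-0.11  2.41  4.45] M [0.212 0.226 0.017] q6 0.7975 tau6 -0.525 gap 0.0543 grip 40.0
```

Request:
{"name": "send_rows", "arguments": {"commands": [{"jaw":-0.2,"x":0,"y":0,"z":0,"twist":-0.05},{"jaw":-0.2,"x":0,"y":0,"z":0,"twist":-0.05}]}}

```text
clock: 6.85
ee_pos: [0.4832, 0.0682, 0.1019]
tcp_rot: [2.94, 1.107, 0.0]
ft_force: [-0.2, 1.5, 4.9]
finger_gap: 0.0547
grip_force: 40.0
```

```bash
python3 st.py
```

```text
t 6.85 ee [483.2  68.2 101.9] psi -0.8503 F [-0.16  1.53  4.88] M [0.198 0.178 0.049] q6 0.7474 tau6 -0.516 gap 0.0547 grip 40.0
```

Request:
{"name": "send_rows", "arguments": {"commands": [{"jaw":-0.2,"x":0,"y":0,"z":0,"twist":-0.05},{"jaw":-0.2,"x":0,"y":0,"z":0,"twist":-0.05}]}}

```text
clock: 7.02
ee_pos: [0.4832, 0.0682, 0.1019]
tcp_rot: [2.911, 1.18, 0.0]
ft_force: [-0.9, 1.8, 5.0]
finger_gap: 0.0546
grip_force: 40.0
```

```bash
python3 st.py
```

```text
t 7.0167 ee [483.2  68.2 101.9] psi -0.8003 F [-0.86  1.8   4.96] M [ 0.187  0.152 -0.013] q6 0.6974 tau6 -0.524 gap 0.0546 grip 40.0
```

Request:
{"name": "send_rows", "arguments": {"commands": [{"jaw":-0.2,"x":0,"y":0,"z":0,"twist":-0.05},{"jaw":-0.2,"x":0,"y":0,"z":0,"twist":-0.05}]}}

```text
clock: 7.18
ee_pos: [0.4832, 0.0682, 0.1019]
tcp_rot: [2.881, 1.253, 0.0]
ft_force: [-0.3, 1.5, 4.5]
finger_gap: 0.0545
grip_force: 40.0
```

```bash
python3 st.py
```

```text
t 7.1833 ee [483.2  68.2 101.9] psi -0.7502 F [-0.27  1.46  4.53] M [0.212 0.219 0.018] q6 0.6474 tau6 -0.535 gap 0.0545 grip 40.0
```

Request:
{"name": "send_rows", "arguments": {"commands": [{"jaw":-0.2,"x":0,"y":0,"z":0,"twist":-0.05},{"jaw":-0.2,"x":0,"y":0,"z":0,"twist":-0.05}]}}

```text
clock: 7.35
ee_pos: [0.4832, 0.0682, 0.1019]
tcp_rot: [2.848, 1.325, 0.0]
ft_force: [-0.4, 1.0, 4.8]
finger_gap: 0.0547
grip_force: 40.0
```

```bash
python3 st.py
```

```text
t 7.35 ee [483.2  68.2 101.9] psi -0.7003 F [-0.41  1.01  4.76] M [0.236 0.206 0.017] q6 0.5974 tau6 -0.524 gap 0.0547 grip 40.0
```

Request:
{"name": "send_rows", "arguments": {"commands": [{"jaw":-0.2,"x":0,"y":0,"z":0,"twist":-0.05},{"jaw":-0.2,"x":0,"y":0,"z":0,"twist":-0.05}]}}

```text
clock: 7.52
ee_pos: [0.4832, 0.0682, 0.1019]
tcp_rot: [2.814, 1.395, 0.0]
ft_force: [-0.1, 1.5, 5.2]
finger_gap: 0.0542
grip_force: 40.0
```

```bash
python3 st.py
```

```text
t 7.5167 ee [483.2  68.2 101.9] psi -0.6503 F [-0.06  1.47  5.23] M [0.198 0.18  0.038] q6 0.5474 tau6 -0.524 gap 0.0542 grip 40.0
```

Request:
{"name": "send_rows", "arguments": {"commands": [{"jaw":-0.2,"x":0,"y":0,"z":0,"twist":-0.05},{"jaw":-0.2,"x":0,"y":0,"z":0,"twist":-0.05}]}}

```text
clock: 7.68
ee_pos: [0.4832, 0.0682, 0.1019]
tcp_rot: [2.779, 1.465, 0.0]
ft_force: [-0.5, 1.8, 5.6]
finger_gap: 0.0544
grip_force: 40.0
```

```bash
python3 st.py
```

```text
t 7.6833 ee [483.2  68.2 101.9] psi -0.6003 F [-0.54  1.81  5.61] M [0.23  0.199 0.081] q6 0.4974 tau6 -0.525 gap 0.0544 grip 40.0
```

Request:
{"name": "send_rows", "arguments": {"commands": [{"jaw":-0.2,"x":0,"y":0,"z":0,"twist":-0.05},{"jaw":-0.2,"x":0,"y":0,"z":0,"twist":-0.05}]}}

```text
clock: 7.85
ee_pos: [0.4832, 0.0682, 0.1019]
tcp_rot: [2.741, 1.534, 0.0]
ft_force: [-1.1, 1.7, 5.2]
finger_gap: 0.0546
grip_force: 40.0
```

```bash
python3 st.py
```

```text
t 7.85 ee [483.2  68.2 101.9] psi -0.5503 F [-1.09  1.67  5.24] M [0.263 0.144 0.014] q6 0.4474 tau6 -0.522 gap 0.0546 grip 40.0
```

Request:
{"name": "send_rows", "arguments": {"commands": [{"jaw":-0.2,"x":0,"y":0,"z":0,"twist":-0.05},{"jaw":-0.2,"x":0,"y":0,"z":0,"twist":-0.05}]}}

```text
clock: 8.02
ee_pos: [0.4833, 0.0682, 0.1019]
tcp_rot: [2.702, 1.602, 0.0]
ft_force: [-0.3, 1.7, 4.7]
finger_gap: 0.0543
grip_force: 40.0
```

```bash
python3 st.py
```

```text
t 8.0167 ee [483.3  68.2 101.9] psi -0.5002 F [-0.33  1.69  4.75] M [0.169 0.198 0.016] q6 0.3973 tau6 -0.525 gap 0.0543 grip 40.0
```

Request:
{"name": "send_rows", "arguments": {"commands": [{"jaw":-0.2,"x":0,"y":0,"z":0,"twist":-0.05},{"jaw":-0.2,"x":0,"y":0,"z":0,"twist":-0.05}]}}

```text
clock: 8.18
ee_pos: [0.4833, 0.0682, 0.1019]
tcp_rot: [2.661, 1.669, 0.001]
ft_force: [-0.3, 1.7, 4.9]
finger_gap: 0.0543
grip_force: 40.0
```

```bash
python3 st.py
```

```text
t 8.1833 ee [483.3  68.2 101.9] psi -0.4503 F [-0.3   1.69  4.93] M [0.23  0.159 0.078] q6 0.3474 tau6 -0.525 gap 0.0543 grip 40.0
```

Request:
{"name": "send_rows", "arguments": {"commands": [{"jaw":-0.2,"x":0,"y":0,"z":0,"twist":-0.05},{"jaw":-0.2,"x":0,"y":0,"z":0,"twist":-0.05}]}}

```text
clock: 8.35
ee_pos: [0.4832, 0.0682, 0.1019]
tcp_rot: [2.619, 1.735, 0.0]
ft_force: [-0.4, 1.3, 4.7]
finger_gap: 0.0547
grip_force: 40.0
```

```bash
python3 st.py
```

```text
t 8.35 ee [483.2  68.2 101.9] psi -0.4003 F [-0.44  1.33  4.75] M [ 0.205  0.182 -0.011] q6 0.2974 tau6 -0.534 gap 0.0547 grip 40.0
```

Request:
{"name": "send_rows", "arguments": {"commands": [{"jaw":-0.2,"x":0,"y":0,"z":0,"twist":-0.05},{"jaw":-0.2,"x":0,"y":0,"z":0,"twist":-0.05}]}}

```text
clock: 8.52
ee_pos: [0.4833, 0.0682, 0.1019]
tcp_rot: [2.575, 1.8, 0.001]
ft_force: [-0.0, 2.1, 5.1]
finger_gap: 0.0545
grip_force: 40.0
```

```bash
python3 st.py
```

```text
t 8.5167 ee [483.3  68.2 101.9] psi -0.3508 F [-0.02  2.09  5.15] M [ 0.171  0.206 -0.227] q6 0.2478 tau6 -0.798 gap 0.0545 grip 40.0
```

Request:
{"name": "send_rows", "arguments": {"commands": [{"jaw":-0.2,"x":0,"y":0,"z":0,"twist":-0.05},{"jaw":-0.2,"x":0,"y":0,"z":0,"twist":-0.05}]}}

```text
clock: 8.68
ee_pos: [0.4833, 0.0682, 0.1018]
tcp_rot: [2.53, 1.863, 0.001]
ft_force: [-0.1, 1.9, 5.9]
finger_gap: 0.0547
grip_force: 40.0
```

```bash
python3 st.py
```

```text
t 8.6833 ee [483.3  68.2 101.8] psi -0.3014 F [-0.12  1.92  5.91] M [ 0.132  0.154 -0.482] q6 0.1983 tau6 -1.038 gap 0.0547 grip 40.0
```

Request:
{"name": "send_rows", "arguments": {"commands": [{"jaw":-0.2,"x":0,"y":0,"z":0,"twist":-0.05},{"jaw":-0.2,"x":0,"y":0,"z":0,"twist":-0.05}]}}

```text
clock: 8.85
ee_pos: [0.4833, 0.0682, 0.1018]
tcp_rot: [2.483, 1.925, 0.001]
ft_force: [-0.9, 0.9, 4.6]
finger_gap: 0.0545
grip_force: 40.0
```

```bash
python3 st.py
```

```text
t 8.85 ee [483.3  68.2 101.8] psi -0.2514 F [-0.87  0.87  4.57] M [ 0.178  0.151 -0.469] q6 0.1483 tau6 -1.037 gap 0.0545 grip 40.0
```

Request:
{"name": "send_rows", "arguments": {"commands": [{"jaw":-0.2,"x":0,"y":0,"z":0,"twist":-0.05},{"jaw":-0.2,"x":0,"y":0,"z":0,"twist":-0.05}]}}

```text
clock: 9.02
ee_pos: [0.4833, 0.0682, 0.1019]
tcp_rot: [2.434, 1.987, 0.001]
ft_force: [-0.0, 1.0, 5.9]
finger_gap: 0.0547
grip_force: 40.0
```

```bash
python3 st.py
```

```text
t 9.0167 ee [483.3  68.2 101.9] psi -0.2014 F [-0.05  1.    5.93] M [ 0.187  0.133 -0.463] q6 0.0983 tau6 -1.037 gap 0.0547 grip 40.0
```

Request:
{"name": "send_rows", "arguments": {"commands": [{"jaw":-0.2,"x":0,"y":0,"z":0,"twist":-0.05},{"jaw":-0.2,"x":0,"y":0,"z":0,"twist":-0.05}]}}

```text
clock: 9.18
ee_pos: [0.4833, 0.0682, 0.1019]
tcp_rot: [2.383, 2.047, 0.001]
ft_force: [0.0, 1.3, 5.7]
finger_gap: 0.0544
grip_force: 40.0
```

```bash
python3 st.py
```

```text
t 9.1833 ee [483.3  68.2 101.9] psi -0.1514 F [0.03 1.34 5.74] M [ 0.208  0.15  -0.502] q6 0.0483 tau6 -1.037 gap 0.0544 grip 40.0
```

Request:
{"name": "send_rows", "arguments": {"commands": [{"jaw":-0.2,"x":0,"y":0,"z":0,"twist":-0.05},{"jaw":-0.2,"x":0,"y":0,"z":0,"twist":-0.05}]}}

```text
clock: 9.35
ee_pos: [0.4833, 0.0682, 0.1019]
tcp_rot: [2.331, 2.106, 0.001]
ft_force: [-0.6, 1.8, 5.4]
finger_gap: 0.0544
grip_force: 40.0
```

```bash
python3 st.py
```

```text
t 9.35 ee [483.3  68.2 101.9] psi -0.1014 F [-0.58  1.82  5.36] M [ 0.191  0.133 -0.442] q6 -0.0017 tau6 -1.037 gap 0.0544 grip 40.0
```

The drive starts between psi −0.400 and −0.351: M_z is −0.23 at −0.351 and reaches full drive from −0.30. I'll back off a little within the slack and re-engage in fine steps, to calibrate the wind-up.

Request:
{"name": "send_rows", "arguments": {"commands": [{"jaw":-0.2,"x":0,"y":0,"z":0,"twist":0.05},{"jaw":-0.2,"x":0,"y":0,"z":0,"twist":0.05}]}}

```text
clock: 9.52
ee_pos: [0.4833, 0.0682, 0.1019]
tcp_rot: [2.387, 2.042, 0.001]
ft_force: [-0.9, 1.5, 5.1]
finger_gap: 0.0541
grip_force: 40.0
```

```bash
python3 st.py
```

```text
t 9.5167 ee [483.3  68.2 101.9] psi -0.1552 F [-0.86  1.55  5.05] M [ 0.188  0.152 -0.058] q6 0.0523 tau6 0.52 gap 0.0541 grip 40.0
```

Request:
{"name": "send_rows", "arguments": {"commands": [{"jaw":-0.2,"x":0,"y":0,"z":0,"twist":-0.01},{"jaw":-0.2,"x":0,"y":0,"z":0,"twist":-0.01}]}}

```text
clock: 9.68
ee_pos: [0.4833, 0.0682, 0.1019]
tcp_rot: [2.373, 2.058, 0.0]
ft_force: [-0.5, 2.4, 4.3]
finger_gap: 0.0545
grip_force: 40.0
```

```bash
python3 st.py
```

```text
t 9.6833 ee [483.3  68.2 101.9] psi -0.1423 F [-0.49  2.4   4.32] M [0.166 0.149 0.02 ] q6 0.0394 tau6 -0.075 gap 0.0545 grip 40.0
```

Request:
{"name": "send_rows", "arguments": {"commands": [{"jaw":-0.2,"x":0,"y":0,"z":0,"twist":-0.01},{"jaw":-0.2,"x":0,"y":0,"z":0,"twist":-0.01}]}}

```text
clock: 9.85
ee_pos: [0.4833, 0.0682, 0.1019]
tcp_rot: [2.363, 2.07, 0.0]
ft_force: [0.2, 2.1, 5.0]
finger_gap: 0.0544
grip_force: 40.0
```

```bash
python3 st.py
```

```text
t 9.85 ee [483.3  68.2 101.9] psi -0.1321 F [0.21 2.06 4.97] M [ 0.149  0.185 -0.023] q6 0.0292 tau6 -0.079 gap 0.0544 grip 40.0
```

Request:
{"name": "send_rows", "arguments": {"commands": [{"jaw":-0.2,"x":0,"y":0,"z":0,"twist":-0.01},{"jaw":-0.2,"x":0,"y":0,"z":0,"twist":-0.01}]}}

```text
clock: 10.02
ee_pos: [0.4833, 0.0682, 0.1019]
tcp_rot: [2.352, 2.082, 0.0]
ft_force: [-0.0, 1.7, 6.2]
finger_gap: 0.0544
grip_force: 40.0
```

```bash
python3 st.py
```

```text
t 10.0167 ee [483.3  68.2 101.9] psi -0.1221 F [-0.01  1.69  6.21] M [0.221 0.091 0.057] q6 0.0191 tau6 -0.089 gap 0.0544 grip 40.0
```

Request:
{"name": "send_rows", "arguments": {"commands": [{"jaw":-0.2,"x":0,"y":0,"z":0,"twist":-0.01},{"jaw":-0.2,"x":0,"y":0,"z":0,"twist":-0.01}]}}

```text
clock: 10.18
ee_pos: [0.4833, 0.0682, 0.1019]
tcp_rot: [2.343, 2.093, 0.0]
ft_force: [0.4, 1.4, 5.0]
finger_gap: 0.0545
grip_force: 40.0
```

```bash
python3 st.py
```

```text
t 10.1833 ee [483.3  68.2 101.9] psi -0.1125 F [0.39 1.36 4.96] M [ 0.16   0.106 -0.169] q6 0.0095 tau6 -0.329 gap 0.0545 grip 40.0
```

Request:
{"name": "send_rows", "arguments": {"commands": [{"jaw":-0.2,"x":0,"y":0,"z":0,"twist":-0.01},{"jaw":-0.2,"x":0,"y":0,"z":0,"twist":-0.01}]}}

```text
clock: 10.35
ee_pos: [0.4833, 0.0682, 0.1019]
tcp_rot: [2.333, 2.104, 0.001]
ft_force: [-0.0, 1.0, 4.9]
finger_gap: 0.0544
grip_force: 40.0
```

```bash
python3 st.py
```

```text
t 10.35 ee [483.3  68.2 101.9] psi -0.1029 F [-0.04  1.05  4.95] M [ 0.158  0.154 -0.435] q6 -0.0001 tau6 -0.558 gap 0.0544 grip 40.0
```

Re-engagement shows the torque starting near psi −0.121, with about 0.02 rad of wind-up at full torque. That puts the true drive start at about −0.361, so the loaded target is psi ≈ 1.229.

Request:
{"name": "send_rows", "arguments": {"commands": [{"jaw":-0.2,"x":0,"y":0,"z":0,"twist":-0.05},{"jaw":-0.2,"x":0,"y":0,"z":0,"twist":-0.1},{"jaw":-0.2,"x":0,"y":0,"z":0,"twist":-0.15},{"jaw":-0.2,"x":0,"y":0,"z":0,"twist":-0.2},{"jaw":-0.2,"x":0,"y":0,"z":0,"twist":-0.25},{"jaw":-0.2,"x":0,"y":0,"z":0,"twist":-0.3},{"jaw":-0.2,"x":0,"y":0,"z":0,"twist":-0.35},{"jaw":-0.2,"x":0,"y":0,"z":0,"twist":-0.4},{"jaw":-0.2,"x":0,"y":0,"z":0,"twist":-0.45},{"jaw":-0.2,"x":0,"y":0,"z":0,"twist":-0.5}]}}

```text
clock: 11.18
ee_pos: [0.4834, 0.0682, 0.1019]
tcp_rot: [1.738, 2.617, 0.001]
ft_force: [0.3, 1.5, 4.5]
finger_gap: 0.0547
grip_force: 40.0
```

```bash
python3 st.py
```

```text
t 11.1833 ee [483.4  68.2 101.9] psi 0.3987 F [0.28 1.54 4.49] M [ 0.179  0.064 -0.599] q6 -0.5018 tau6 0.183 gap 0.0547 grip 40.0
```

Request:
{"name": "send_rows", "arguments": {"commands": [{"jaw":-0.2,"x":0,"y":0,"z":0,"twist":-0.05},{"jaw":-0.2,"x":0,"y":0,"z":0,"twist":-0.1},{"jaw":-0.2,"x":0,"y":0,"z":0,"twist":-0.15},{"jaw":-0.2,"x":0,"y":0,"z":0,"twist":-0.2},{"jaw":-0.2,"x":0,"y":0,"z":0,"twist":-0.25},{"jaw":-0.2,"x":0,"y":0,"z":0,"twist":-0.3},{"jaw":-0.2,"x":0,"y":0,"z":0,"twist":-0.35},{"jaw":-0.2,"x":0,"y":0,"z":0,"twist":-0.4},{"jaw":-0.2,"x":0,"y":0,"z":0,"twist":-0.45},{"jaw":-0.2,"x":0,"y":0,"z":0,"twist":-0.5}]}}

```text
clock: 12.02
ee_pos: [0.4834, 0.0683, 0.1019]
tcp_rot: [1.036, 2.965, 0.001]
ft_force: [0.5, 1.9, 4.7]
finger_gap: 0.0546
grip_force: 40.0
```

```bash
python3 st.py
```

```text
t 12.0167 ee [483.4  68.3 101.9] psi 0.8988 F [0.48 1.93 4.73] M [ 0.22   0.04  -0.566] q6 -1.0018 tau6 0.183 gap 0.0546 grip 40.0
```

Request:
{"name": "send_rows", "arguments": {"commands": [{"jaw":-0.2,"x":0,"y":0,"z":0,"twist":-0.05},{"jaw":-0.2,"x":0,"y":0,"z":0,"twist":-0.1},{"jaw":-0.2,"x":0,"y":0,"z":0,"twist":-0.15},{"jaw":-0.2,"x":0,"y":0,"z":0,"twist":-0.2},{"jaw":-0.2,"x":0,"y":0,"z":0,"twist":-0.25},{"jaw":-0.2,"x":0,"y":0,"z":0,"twist":-0.28},{"jaw":-0.2,"x":0,"y":0,"z":0,"twist":-0.28},{"jaw":-0.2,"x":0,"y":0,"z":0,"twist":-0.28}]}}

```text
clock: 12.68
ee_pos: [0.4834, 0.0683, 0.1019]
tcp_rot: [0.614, 3.08, 0.001]
ft_force: [0.9, 1.9, 4.2]
finger_gap: 0.0547
grip_force: 40.0
```

```bash
python3 st.py
```

```text
t 12.6833 ee [483.4  68.3 101.9] psi 1.1775 F [0.92 1.93 4.17] M [ 0.324 -0.14  -0.494] q6 -1.2804 tau6 -0.549 gap 0.0547 grip 40.0
```

Request:
{"name": "send_rows", "arguments": {"commands": [{"jaw":-0.2,"x":0,"y":0,"z":0,"twist":-0.03},{"jaw":-0.2,"x":0,"y":0,"z":0,"twist":-0.051},{"jaw":-0.2,"x":0,"y":0,"z":0,"twist":-0.051},{"jaw":-0.2,"x":0,"y":0,"z":0,"twist":-0.051}]}}

```text
clock: 13.02
ee_pos: [0.4834, 0.0683, 0.1019]
tcp_rot: [0.534, 3.095, 0.0]
ft_force: [0.4, 3.9, 5.9]
finger_gap: 0.0545
grip_force: 40.0
```

```bash
python3 st.py
```

```text
t 13.0167 ee [483.4  68.3 101.9] psi 1.2294 F [0.36 3.88 5.94] M [ 0.319 -0.075 -0.518] q6 -1.3323 tau6 -0.529 gap 0.0545 grip 40.0
```

Request:
{"name": "send_rows", "arguments": {"commands": [{"jaw":-0.2,"x":0,"y":0,"z":0,"twist":0.02},{"jaw":-0.2,"x":0,"y":0,"z":0,"twist":0.02},{"jaw":-0.2,"x":0,"y":0,"z":0,"twist":0.02}]}}

```text
clock: 13.27
ee_pos: [0.4834, 0.0683, 0.1019]
tcp_rot: [0.562, 3.09, 0.0]
ft_force: [1.3, 2.1, 4.9]
finger_gap: 0.0542
grip_force: 40.0
```

```bash
python3 st.py
```

```text
t 13.2667 ee [483.4  68.3 101.9] psi 1.2111 F [1.34 2.13 4.87] M [ 0.372 -0.174 -0.122] q6 -1.3139 tau6 -0.035 gap 0.0542 grip 40.0
```

The valve is driven and unloaded. I'll release and lift, then check the spout height along the plate.

Request:
{"name": "send_rows", "arguments": {"commands": [{"jaw":1,"x":0,"y":0,"z":0,"twist":0},{"jaw":1,"x":0,"y":0,"z":0,"twist":0},{"jaw":1,"x":0,"y":0,"z":0,"twist":0},{"jaw":1,"x":0,"y":0,"z":0,"twist":0},{"jaw":1,"x":0,"y":0,"z":0,"twist":0},{"jaw":1,"x":0,"y":0,"z":-20,"twist":0},{"jaw":1,"x":0,"y":0,"z":-50,"twist":0},{"jaw":1,"x":0,"y":0,"z":-80,"twist":0},{"jaw":1,"x":0,"y":0,"z":-90,"twist":0},{"jaw":1,"x":0,"y":0,"z":-90,"twist":0}]}}

```text
clock: 14.1
ee_pos: [0.484, 0.0681, 0.1941]
tcp_rot: [0.56, 3.086, 0.0]
ft_force: [-0.7, -0.3, -0.0]
finger_gap: 0.088
grip_force: 0.0
```

```bash
python3 st.py
python3 - <<'E'
from h import *
c=r.read_camera("top");W=np.array([.4834,.0684]);a=-.093
ex=np.array([np.cos(a),np.sin(a)]);ey=np.array([-np.sin(a),np.cos(a)])
for u,v in((450,303),(500,340),(530,357),(560,370),(600,378),(625,390),(655,412)):
    n=(130+u/3.8,180+v/3.8)
    zs=np.linspace(0,.2,401);P=np.array([ray(c,*n,z) for z in zs])[:,:2]+[.001,.004]-W
    i=np.argmin(abs(P@ex));print((u,v),"y",round(P[i]@ey,3),"z",zs[i].round(3))
for l in((-24,-119),(0,-125),(24,-119)):print(l,W+(ex*l[0]+ey*l[1])/1000)
w=r.read_camera("wrist");cv2.imwrite("pics/w3.png",cv2.resize(w["img"][:,:,::-1],(800,600),interpolation=cv2.INTER_CUBIC))
E
```

```text
t 14.1 ee [484.   68.1 194.1] psi 1.212 F [-0.67 -0.29 -0.05] M [0.024 0.002 0.009] q6 -1.3148 tau6 -0.0 gap 0.088 grip 0.0
(450, 303) y -0.094 z 0.076
(500, 340) y -0.134 z 0.043
(530, 357) y -0.158 z 0.047
(560, 370) y -0.181 z 0.069
(600, 378) y -0.206 z 0.134
(625, 390) y -0.223 z 0.146
(655, 412) y -0.246 z 0.129
(-24, -119) [ 0.44845266 -0.04785697]
(0, -125) [ 0.47179175 -0.05605983]
(24, -119) [ 0.49624523 -0.05231454]
```

View pics/w3.png

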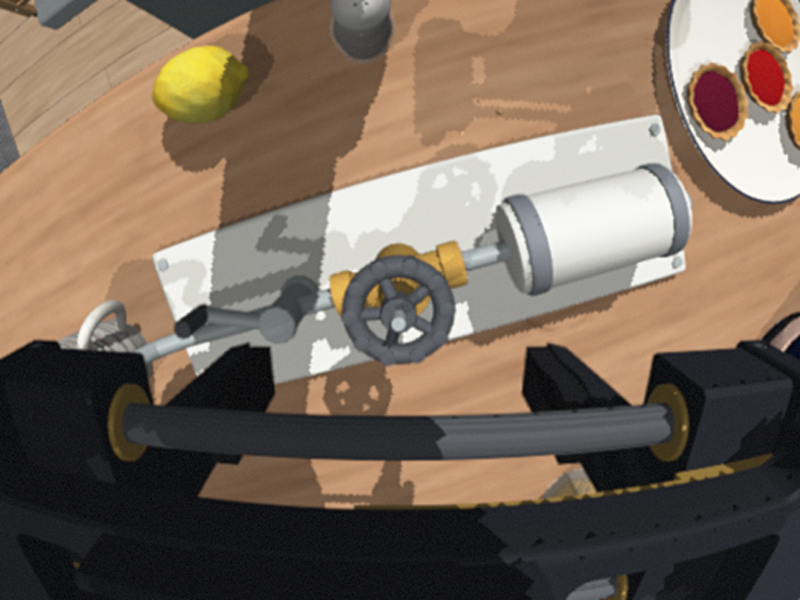

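The lever post is at about (190,320), still on the robot's side. The spout is only tall beyond local y −0.19 m, so it is clear of the pusher. I'll close the fingers and go down on the robot's side of the post.

Request:
{"name": "send_rows", "arguments": {"commands": [{"jaw":-1,"x":26.4,"y":-133.3,"z":0,"twist":-0.266},{"jaw":-1,"x":26.4,"y":-133.3,"z":0,"twist":-0.266},{"jaw":-1,"x":26.4,"y":-133.3,"z":0,"twist":-0.266},{"jaw":-1,"x":26.4,"y":-133.3,"z":0,"twist":-0.266},{"jaw":-1,"x":26.4,"y":-133.3,"z":0,"twist":-0.266},{"jaw":-1,"x":26.4,"y":-133.3,"z":0,"twist":-0.266},{"jaw":-1,"x":26.4,"y":-133.3,"z":0,"twist":-0.266},{"jaw":-1,"x":26.4,"y":-133.3,"z":0,"twist":-0.266}]}}

```text
clock: 14.87
ee_pos: [0.4119, -0.0466, 0.1912]
tcp_rot: [-0.144, -3.137, -0.001]
ft_force: [0.4, 0.4, 0.2]
finger_gap: 0.0368
grip_force: 0.0
```

Request:
{"name": "send_rows", "arguments": {"commands": [{"jaw":-1,"x":0,"y":0,"z":25,"twist":0},{"jaw":-1,"x":0,"y":0,"z":50,"twist":0},{"jaw":-1,"x":0,"y":0,"z":75,"twist":0},{"jaw":-1,"x":0,"y":0,"z":90,"twist":0},{"jaw":-1,"x":0,"y":0,"z":100,"twist":0},{"jaw":-1,"x":0,"y":0,"z":103,"twist":0},{"jaw":-1,"x":0,"y":0,"z":103,"twist":0},{"jaw":-1,"x":0,"y":0,"z":103,"twist":0}]}}

```text
clock: 15.53
ee_pos: [0.412, -0.047, 0.089]
tcp_rot: [0.144, 3.138, -0.0]
ft_force: [-0.8, 0.6, 0.9]
finger_gap: 0.0007
grip_force: 0.0
```

```bash
python3 st.py
```

```text
t 15.5333 ee [412. -47.  89.] psi 1.4789 F [-0.76  0.59  0.86] M [ 0.038 -0.018 -0.015] q6 -1.8798 tau6 0.004 gap 0.0007 grip 0.0
```

Request:
{"name": "send_rows", "arguments": {"commands": [{"jaw":-1,"x":-3,"y":0,"z":0,"twist":0},{"jaw":-1,"x":-6,"y":0,"z":0,"twist":0},{"jaw":-1,"x":-9,"y":0,"z":0,"twist":0},{"jaw":-1,"x":-12,"y":0,"z":0,"twist":0},{"jaw":-1,"x":-15,"y":0,"z":0,"twist":0},{"jaw":-1,"x":-18,"y":0,"z":0,"twist":0},{"jaw":-1,"x":-21,"y":0,"z":0,"twist":0},{"jaw":-1,"x":-24,"y":0,"z":0,"twist":0}]}}

```text
clock: 16.2
ee_pos: [0.4358, -0.0496, 0.0887]
tcp_rot: [-0.146, -3.138, -0.0]
ft_force: [-0.4, 0.3, -0.0]
finger_gap: 0.0005
grip_force: 0.0
```

Request:
{"name": "send_rows", "arguments": {"commands": [{"jaw":-1,"x":-2,"y":0,"z":0,"twist":0},{"jaw":-1,"x":-4,"y":0,"z":0,"twist":0},{"jaw":-1,"x":-6,"y":0,"z":0,"twist":0}]}}

```text
clock: 16.45
ee_pos: [0.4409, -0.0501, 0.0886]
tcp_rot: [-0.145, -3.136, 0.0]
ft_force: [-5.6, -3.2, 0.6]
finger_gap: 0.0007
grip_force: 2.3
```

Request:
{"name": "send_rows", "arguments": {"commands": [{"jaw":-1,"x":-2,"y":0,"z":0,"twist":0},{"jaw":-1,"x":-4,"y":0,"z":0,"twist":0},{"jaw":-1,"x":-6,"y":0,"z":0,"twist":0}]}}

```text
clock: 16.7
ee_pos: [0.4467, -0.0507, 0.0885]
tcp_rot: [-0.145, -3.136, 0.0]
ft_force: [-3.5, -3.2, -0.4]
finger_gap: 0.0006
grip_force: 2.0
```

Request:
{"name": "send_rows", "arguments": {"commands": [{"jaw":-1,"x":-2,"y":0,"z":0,"twist":0},{"jaw":-1,"x":-4,"y":0,"z":0,"twist":0},{"jaw":-1,"x":-6,"y":0,"z":0,"twist":0}]}}

```text
clock: 16.95
ee_pos: [0.4532, -0.0512, 0.0886]
tcp_rot: [-0.146, -3.137, 0.0]
ft_force: [-2.8, -2.6, -1.1]
finger_gap: 0.0003
grip_force: 1.8
```

Request:
{"name": "send_rows", "arguments": {"commands": [{"jaw":-1,"x":-2,"y":0,"z":0,"twist":0},{"jaw":-1,"x":-4,"y":0,"z":0,"twist":0},{"jaw":-1,"x":-6,"y":0,"z":0,"twist":0},{"jaw":-1,"x":-8,"y":0,"z":0,"twist":0},{"jaw":-1,"x":-10,"y":0,"z":0,"twist":0},{"jaw":-1,"x":-12,"y":0,"z":0,"twist":0},{"jaw":-1,"x":-14,"y":0,"z":0,"twist":0}]}}

```text
clock: 17.53
ee_pos: [0.4676, -0.0524, 0.0887]
tcp_rot: [-0.146, -3.138, -0.0]
ft_force: [-1.9, -0.6, -0.5]
finger_gap: 0.0005
grip_force: 1.4
```

Request:
{"name": "send_rows", "arguments": {"commands": [{"jaw":-1,"x":-1.5,"y":0,"z":0,"twist":0},{"jaw":-1,"x":-3,"y":0,"z":0,"twist":0},{"jaw":-1,"x":-4,"y":0,"z":0,"twist":0}]}}

```text
clock: 17.78
ee_pos: [0.4714, -0.0524, 0.0887]
tcp_rot: [-0.146, -3.138, -0.001]
ft_force: [-2.3, 3.4, -0.0]
finger_gap: 0.0006
grip_force: 1.6
```

Request:
{"name": "send_rows", "arguments": {"commands": [{"jaw":-1,"x":-1,"y":0,"z":0,"twist":0},{"jaw":-1,"x":-2,"y":0,"z":0,"twist":0}]}}

```text
clock: 17.95
ee_pos: [0.4732, -0.0527, 0.0887]
tcp_rot: [-0.146, -3.138, -0.001]
ft_force: [-4.1, 2.1, 0.0]
finger_gap: 0.0007
grip_force: 1.6
```

Request:
{"name": "send_rows", "arguments": {"commands": [{"jaw":-1,"x":-1,"y":0,"z":0,"twist":0},{"jaw":-1,"x":-2,"y":0,"z":0,"twist":0}]}}

```text
clock: 18.12
ee_pos: [0.4752, -0.0531, 0.0887]
tcp_rot: [-0.146, -3.138, -0.0]
ft_force: [-2.9, 3.3, -0.2]
finger_gap: 0.0004
grip_force: 1.8
```

Request:
{"name": "send_rows", "arguments": {"commands": [{"jaw":-1,"x":-1,"y":0,"z":0,"twist":0},{"jaw":-1,"x":-2,"y":0,"z":0,"twist":0}]}}

```text
clock: 18.28
ee_pos: [0.4773, -0.0533, 0.0887]
tcp_rot: [-0.146, -3.138, -0.0]
ft_force: [-2.7, 3.6, -0.8]
finger_gap: 0.0003
grip_force: 1.9
```

Request:
{"name": "send_rows", "arguments": {"commands": [{"jaw":-1,"x":-0.5,"y":0,"z":0,"twist":0},{"jaw":-1,"x":-1,"y":0,"z":0,"twist":0}]}}

```text
clock: 18.45
ee_pos: [0.4783, -0.0534, 0.0887]
tcp_rot: [-0.146, -3.138, -0.0]
ft_force: [-3.3, 3.1, 0.5]
finger_gap: 0.0006
grip_force: 1.9
```

Request:
{"name": "send_rows", "arguments": {"commands": [{"jaw":-1,"x":-0.5,"y":0,"z":0,"twist":0},{"jaw":-1,"x":-1,"y":0,"z":0,"twist":0}]}}

```text
clock: 18.62
ee_pos: [0.4793, -0.0535, 0.0887]
tcp_rot: [-0.146, -3.138, -0.0]
ft_force: [-4.9, 3.7, -0.0]
finger_gap: 0.0001
grip_force: 1.9
```

Request:
{"name": "send_rows", "arguments": {"commands": [{"jaw":-1,"x":-0.5,"y":0,"z":0,"twist":0},{"jaw":-1,"x":-1,"y":0,"z":0,"twist":0}]}}

```text
clock: 18.78
ee_pos: [0.4803, -0.0536, 0.0887]
tcp_rot: [-0.146, -3.138, -0.0]
ft_force: [-3.1, 3.1, -0.8]
finger_gap: 0.0005
grip_force: 2.0
```

Request:
{"name": "send_rows", "arguments": {"commands": [{"jaw":-1,"x":-0.5,"y":0,"z":0,"twist":0},{"jaw":-1,"x":-1,"y":0,"z":0,"twist":0}]}}

```text
clock: 18.95
ee_pos: [0.4812, -0.0537, 0.0887]
tcp_rot: [-0.146, -3.138, -0.0]
ft_force: [-3.5, 3.8, -0.1]
finger_gap: 0.0006
grip_force: 2.1
```

Request:
{"name": "send_rows", "arguments": {"commands": [{"jaw":-1,"x":-0.5,"y":0,"z":0,"twist":0},{"jaw":-1,"x":-1,"y":0,"z":0,"twist":0}]}}

```text
clock: 19.12
ee_pos: [0.4821, -0.0537, 0.0887]
tcp_rot: [-0.146, -3.138, -0.0]
ft_force: [-6.0, 3.8, 1.0]
finger_gap: 0.0003
grip_force: 3.0
```

Request:
{"name": "send_rows", "arguments": {"commands": [{"jaw":-1,"x":-0.5,"y":0,"z":0,"twist":0},{"jaw":-1,"x":-1,"y":0,"z":0,"twist":0}]}}

```text
clock: 19.28
ee_pos: [0.4823, -0.0537, 0.0886]
tcp_rot: [-0.145, -3.136, -0.001]
ft_force: [-10.1, 2.8, 2.8]
finger_gap: 0.0004
grip_force: 4.9
```

Request:
{"name": "send_rows", "arguments": {"commands": [{"jaw":-1,"x":-0.5,"y":0,"z":0,"twist":0},{"jaw":-1,"x":-1,"y":0,"z":0,"twist":0}]}}

```text
clock: 19.45
ee_pos: [0.4824, -0.0537, 0.0885]
tcp_rot: [-0.145, -3.133, -0.001]
ft_force: [-13.6, 2.0, 4.6]
finger_gap: 0.0004
grip_force: 6.8
```

The force rises against a firm stop at x ≈ 0.482, where the stop was expected. I'll back off, lift clear and check.

Request:
{"name": "send_rows", "arguments": {"commands": [{"jaw":-1,"x":2,"y":0,"z":0,"twist":0},{"jaw":-1,"x":6,"y":0,"z":0,"twist":0},{"jaw":-1,"x":14,"y":0,"z":0,"twist":0},{"jaw":-1,"x":25,"y":0,"z":0,"twist":0},{"jaw":-1,"x":25,"y":0,"z":-20,"twist":0},{"jaw":-1,"x":25,"y":0,"z":-50,"twist":0},{"jaw":-1,"x":25,"y":0,"z":-80,"twist":0},{"jaw":-1,"x":60,"y":0,"z":-110,"twist":0},{"jaw":-1,"x":90,"y":0,"z":-130,"twist":0},{"jaw":-1,"x":100,"y":0,"z":-140,"twist":0}]}}

```text
clock: 20.28
ee_pos: [0.3823, -0.0445, 0.2312]
tcp_rot: [0.145, 3.134, -0.003]
ft_force: [0.1, -0.8, 1.0]
finger_gap: 0.0006
grip_force: 0.0
```

Request:
{"name": "send_rows", "arguments": {"commands": [{"jaw":-1,"x":0,"y":0,"z":0,"twist":0},{"jaw":-1,"x":0,"y":0,"z":0,"twist":0},{"jaw":-1,"x":0,"y":0,"z":0,"twist":0}]}}

```text
clock: 20.53
ee_pos: [0.3853, -0.0451, 0.2281]
tcp_rot: [-0.146, -3.138, 0.0]
ft_force: [-0.7, -0.8, 0.5]
finger_gap: 0.0003
grip_force: 0.0
```

```bash
python3 st.py
python3 - <<'E'
from h import *
c=r.read_camera("wrist");a=cv2.resize(c["img"][:,:,::-1],(800,600),interpolation=cv2.INTER_CUBIC)
for p in((.4962,-.0523,.11),(.4834,.0684,.14)):
    q=projw(c,p)*1.5625;print(q)
cv2.imwrite("pics/w4.png",a)
E
```

```text
t 20.5333 ee [385.3 -45.1 228.1] psi 1.4776 F [-0.74 -0.83  0.54] M [-0.019  0.019 -0.034] q6 -1.9019 tau6 -0.002 gap 0.0003 grip 0.0
[401.97871113 449.36602136]
[591.43186352 435.72339073]
```

View pics/w4.png

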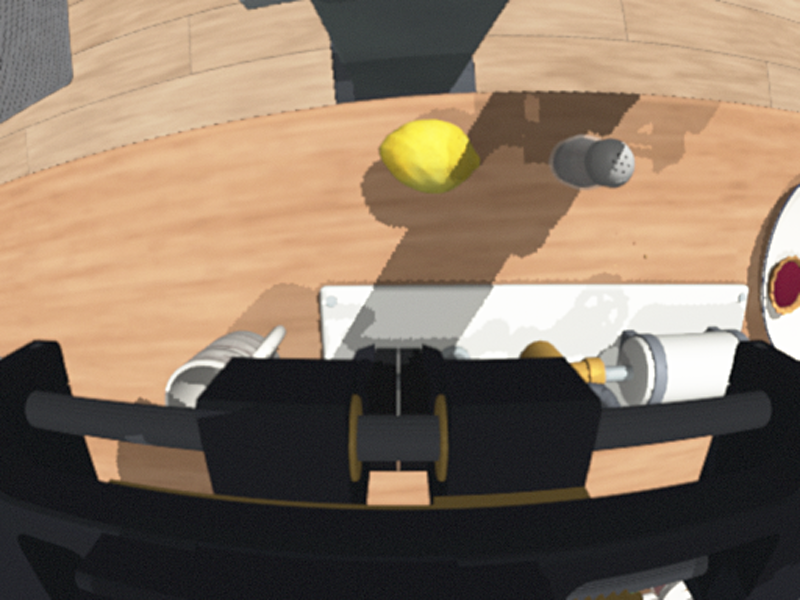

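The fingers hide the lever in this view; the mug, lemon and shaker look undisturbed. I'll check with the top camera.

Run:
```python
from h import *
c=r.read_camera("top");print([(proj(c,np.array(p)-[.001,.004,0])-[130,180])*3.8 for p in((.4962,-.0523,.11),(.4485,-.0479,.11))])
cv2.imwrite("pics/t2.png",cv2.resize(c["img"][180:320,130:340][:,:,::-1],None,fx=3.8,fy=3.8,interpolation=cv2.INTER_CUBIC))
```

```text
[array([499.97103185, 282.49720853]), array([462.66934858, 345.53672969])]
```

View pics/t2.png

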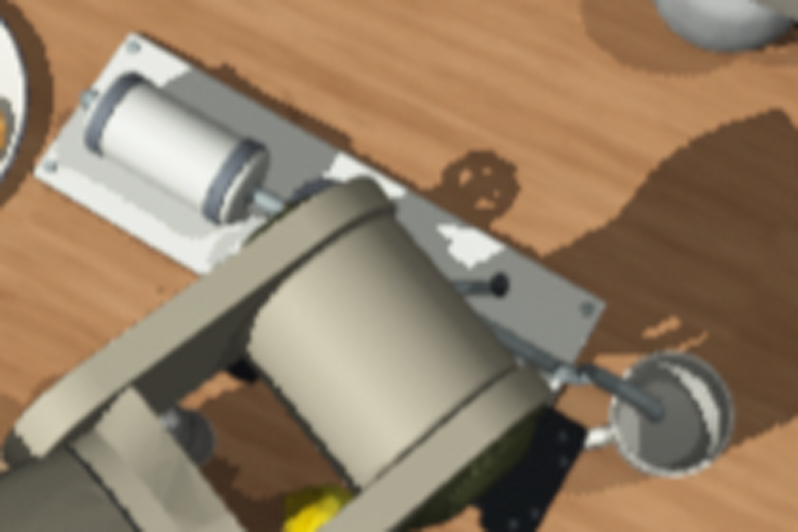

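The lever post is at (500,285), against (500,282) predicted for locked. The mug is where it was, and the robot is clear of everything.

```bash
python3 -c "
from rig import r
print(r.finish_job())"
```

```text
the job is handed in; nothing more can be done
None
```

I opened the valve about a quarter turn from where the slack ended (felt after about 1.24 rad), then swung the locking lever to its far stop. The mug showed no movement in the last picture; I didn't re-check the jars, but the arm stayed well away from them. I handed the job in at about 21 s, but no verdict came back.

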